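Sweep the painted feet into the tray

TASK

With the closed fingers, sweep the three green-painted wooden feet across the table into the dark wooden tray through its open side, so that each stands wholly inside. Slide them on the table: do not pick up, tip over or flick them. Leave the unpainted foot, the paint jar, the paper cup and the small drawer where they are.

Things in the scene. Friction and masses are not known exactly. Their poses are not given: they have to be found in the camera images.
- tray: dark wooden tray fixed to the table, white inside, no sill (floor level with the table), open on the side facing world +y (within 0.3 rad), walls 20 mm high, 8 thick on the other three. Inside 110 mm deep (x) by 180 wide (y). Origin: centre of the inside floor; x points from the open side (x = -55 mm) to the back wall (inner face x = +55); side walls' inner faces at y = -90, +90; z up
- foot_a: green-painted round turned wooden furniture foot, a low button 34 mm in diameter and 20 mm high with upright sides from 3 to 13 mm and a rounded top, about 25 g, loose, standing on the table; origin at the centre of its underside, z up
- foot_b: green-painted round turned wooden furniture foot, a low button 34 mm in diameter and 20 mm high with upright sides from 3 to 13 mm and a rounded top, about 25 g, loose, standing on the table; origin at the centre of its underside, z up
- foot_c: green-painted round turned wooden furniture foot, a low button 34 mm in diameter and 20 mm high with upright sides from 3 to 13 mm and a rounded top, about 25 g, loose, standing on the table; origin at the centre of its underside, z up
- foot_bare: the unpainted, pale wood one, to be left alone: round turned wooden furniture foot, a low button 34 mm in diameter and 20 mm high with upright sides from 3 to 13 mm and a rounded top, about 25 g, loose, standing on the table; origin at the centre of its underside, z up
- jar: closed green glass paint jar with a green lid, 64 mm in diameter, 85 mm high, loose; origin at the centre of its underside
- cup: white paper-like cup, 74 mm across the rim, 85 mm high, loose; origin at the centre of its underside
- drawer: small green-painted open box drawer standing on its bottom, 110 x 110 mm, 90 mm high, loose; origin at the centre of its underside
Things that resemble listed ones, but are neither listed nor needed, are in the scene too. What is shaped like the foot_c but orange or purple is not meant. What is shaped like the cup but orange is not meant.

How it is judged:
At the end, for the whole second after the job is handed in: All three green feet stand upright (within 0.15 rad) and at rest on the table wholly inside the tray: centre between the side walls, before the back wall and at least 14 mm inside the open edge. The unpainted foot, jar, cup and drawer are upright and within 15 mm of where they were (x of foot_a in the frame of tray between -0.041 and 0.055 m and y of foot_a in the frame of tray between -0.09 and 0.09 m and height (world z) of each of foot_a, foot_b, foot_c below 0.004 m and angle between each of foot_a, foot_b, foot_c, foot_bare, jar, cup, drawer's own z axis and vertical below 0.15 rad and linear speed of each of foot_a, foot_b, foot_c below 0.02 m/s and x of foot_b in the frame of tray between -0.041 and 0.055 m and y of foot_b in the frame of tray between -0.09 and 0.09 m and x of foot_c in the frame of tray between -0.041 and 0.055 m and y of foot_c in the frame of tray between -0.09 and 0.09 m and distance of each of foot_bare, jar, cup, drawer from where it was at the start of the episode below 0.015 m); the robot touches nothing.
It fails at once if a foot is lifted off the table (its underside more than 8 mm up) or tipped over (height (world z) of any of foot_a, foot_b, foot_c, foot_bare above 0.008 m or angle between any of foot_a, foot_b, foot_c, foot_bare's own z axis and vertical above 0.6 rad).
It fails at once if a green foot is flicked (faster than 0.7 m/s) (linear speed of any of foot_a, foot_b, foot_c above 0.7 m/s).
It fails at once if the unpainted foot, jar, cup or drawer is moved by more than 15 mm (distance of any of foot_bare, jar, cup, drawer from where it was at the start of the episode above 0.015 m).
It also fails if it takes over 67 s, if anything falls off the work surface, if the arm or the gripper's body presses on something with over 40 N, if the wrist force passes 120 N, or if a joint passes its speed limit or range.

ROBOT

A 6-joint arm with a two-finger parallel gripper is mounted at the origin on the work surface. World frame = base frame: x ahead of the robot, y to its left, z up, the work surface at z = 0. Lengths are in m, angles in rad, forces in N, time in s.
With the tool pointing down it reaches from about 0.4 to 0.825 m from the base axis. Payload 7 kg.
Tool frame: the origin (TCP) lies midway between the tips of the shut fingers; the grasp point (between the pads) lies 19 mm behind it; z points along the fingers, x is the direction in which the jaws open and shut, and the axes are right-handed (so a half turn about z gives the same grasp; the last joint's range is limited). The gripper opens to 88 mm and grips with 3 to 60 N. Pads are 19 mm wide; open, the fingers measure 130 mm over their backs; the gripper's body (78 mm by 193 mm) begins 47 mm behind the grasp point.
Start: joints at [1.544, 0.359, 0.012, 0, -1.224, -0.288], TCP at [0.209, 0.642, 0.227] pointing down, gripper open.
Joint ranges: [-3.07, 3.07], [-1.43, 2.12], [-1.02, 1.25], [-3.03, 1.67], [-3.05, -0], [-3.03, 3.03]. Speed limits (rad/s): [2.39, 2.39, 3.01, 3.14, 3.14, 3.14].

INTERFACE

Orientations are given as [roll, pitch, yaw] about the fixed x, y, z axes, in that order (R = Rz(yaw) Ry(pitch) Rx(roll)).
In Python, from station import status, eyes, workorder gives the robot as it stands.
- The arm moves only by the shell command python3 -m jog 'ROWS' [OPENING] [FORCE]. ROWS is JSON, a list of rows, each a list of 6 numbers: the shift along the world's x, y, z in mm, then the turn, a rotation vector about the world's x, y, z in rad. A call has 1 to 12 rows; each row shifts and turns the pose as measured when the row begins; what a row does not reach is not made up. A row lasts 1/10 s, in which the tool goes at most 50 mm and 8.59 degrees, less where a joint would pass 70% of its speed; a pose out of reach is approached as far as the arm can. A call with a gripper value outside its range is refused whole. OPENING is the opening, from 0 (shut) to 1 (fully open), set as the call begins (- or left out, the last holds). The fingers move at their own pace and stop on an object; FORCE is the grip in N (left out, the last holds). Time passes only in rows, so rows that do not move let the fingers close. It gives the time, the measured TCP pose, the force and the opening at its end, in the units of the state.
- status.get_state(): the state, without advancing time (a new reading comes with each control period).
- eyes.grab_frame(name): name is "scene" or "top" or "wrist"; returns the picture (420x560x3 uint8, blue, green, red); there is no depth.
- eyes.calibration(name): a dict with "camera_matrix" (3x3 intrinsics, pixels), "cam_to_world" (4x4, takes a point from camera to world coordinates); the wrist camera has in their place "hand_eye" (4x4, takes a point from camera to tool coordinates, whose origin is the TCP and whose axes are the tool frame's). Camera axes: x right, y up, looking along -z (the intrinsics and any distortion apply to the point x, -y, -z); pixel columns grow to the right and rows downward; lengths in m; the calibration is good to about 2 mm. A picture is of the moment at which its call begins: read the wrist's pose just before it. calibration takes no time and is no camera call.
- workorder.job_done(): hands the job in, once; it reports no verdict.
The state is a dict: "t": time; "q": joint angles; "qd": joint speeds; "joint_efforts": joint torques, N m; "eef_pos": TCP position; "ee_rot": TCP orientation; "force": force on the tool from outside, world axes, zero at the start; "moment": the same for the moment, N m; "width": finger opening in m.
Only numpy, scipy, OpenCV 4.12 (cv2) and the standard library are available. Lean on these libraries where they do the work, as an engineer would, in place of code of your own. Each camera call takes 0.05 s, during which the arm holds its last target. There are 200 camera calls.

## Working session

There is one attempt and no reset: what is moved stays moved. The work goes in short steps, Python scripts to look and compute and a shell command to move; the robot and the scene stay as the last step left them, time stands still between calls to the robot, and variables do not carry over. Pictures are saved under pics/ and viewed, about 8 in all and at most 12, crops included, and the job is handed in when it is done.

```bash
mkdir -p pics; ls
python3 - <<'E'
from station import status, eyes
import cv2
s=status.get_state();print({k:s[k] for k in('t','eef_pos','ee_rot','width','force')})
for n in('top','scene'):
    cv2.imwrite(f'pics/{n}0.png',eyes.grab_frame(n));c=eyes.calibration(n);print(n,c)
E
```

```text
pics
{'t': 0.0, 'eef_pos': array([0.20888252, 0.64133154, 0.22563526]), 'ee_rot': array([-3.14144275e+00, -1.67254227e-03, -1.88573690e+00]), 'width': 0.08775841854866691, 'force': array([ 0.89020504,  0.15918977, -0.2999329 ])}
top {'camera_matrix': array([[469.42868041,   0.        , 274.65675833],
       [  0.        , 469.42868041, 204.62859759],
       [  0.        ,   0.        ,   1.        ]]), 'cam_to_world': array([[-0.01863314,  0.99257913, -0.1201644 ,  0.45993805],
       [-0.99970542, -0.01662633,  0.01768159,  0.05832296],
       [ 0.01555249,  0.12045847,  0.99259653,  1.27732893],
       [ 0.        ,  0.        ,  0.        ,  1.        ]])}
scene {'camera_matrix': array([[385.76448949,   0.        , 279.02683029],
       [  0.        , 385.76448949, 204.83103407],
       [  0.        ,   0.        ,   1.        ]]), 'cam_to_world': array([[-0.51823724, -0.72252694,  0.45758605,  0.99323659],
       [ 0.8552348 , -0.43900711,  0.27540189,  0.28058102],
       [ 0.00189825,  0.53406702,  0.84544001,  0.77746032],
       [ 0.        ,  0.        ,  0.        ,  1.        ]])}
```

View pics/top0.png

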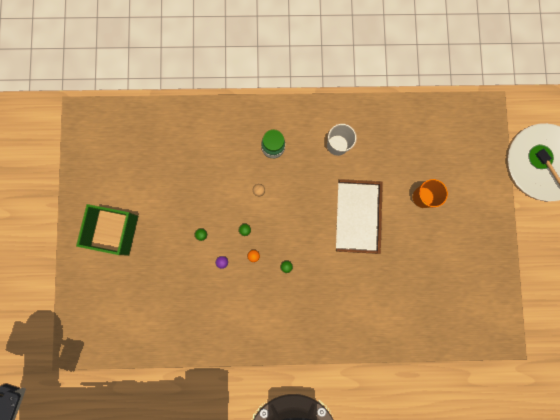

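View pics/scene0.png

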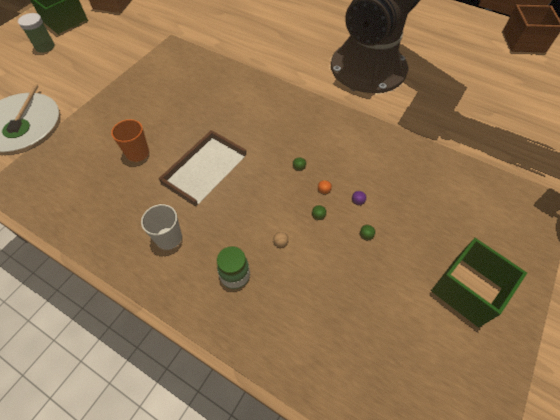

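The top view shows three green buttons at (201,234), (245,230) and (287,267). In the scene view they are at (368,232), (319,212) and (299,163). 

These could be mistaken for them (top view):
- orange foot (253,256)
- purple foot (222,262)
- bare foot (259,190)
- jar lid (273,141)
- drawer (107,230)
- paint on the plate (541,157)

The tray is at (358,216), with its open side on the left (+y).

```bash
cat > h.py <<'E'
from station import status, eyes
import cv2, numpy as np
def ray(n,uv):
    c=eyes.calibration(n);K=c['camera_matrix'];T=c['cam_to_world']
    d=np.linalg.inv(K)@[uv[0],uv[1],1];d=T[:3,:3]@[d[0],-d[1],-d[2]];return T[:3,3],d
def plane(n,uv,z):
    o,d=ray(n,uv);return o+d*(z-o[2])/d[2]
def tri(a,b):
    (o1,d1),(o2,d2)=ray('top',a),ray('scene',b)
    s=np.linalg.lstsq(np.c_[d1,-d2],o2-o1,rcond=None)[0]
    p,q=o1+s[0]*d1,o2+s[1]*d2;return (p+q)/2,np.linalg.norm(p-q)
R={'green':((45,110,25),(80,255,255)),'orange':((5,200,150),(14,255,255)),'purple':((125,90,30),(160,255,255))}
def blobs(im,col,lo=25,hi=260):
    m=cv2.inRange(cv2.cvtColor(im,cv2.COLOR_BGR2HSV),*R[col])
    n,_,st,ce=cv2.connectedComponentsWithStats(m)
    return [(ce[i].round(1),st[i,4],st[i,2:4]) for i in range(1,n) if lo<st[i,4]<hi]
E
python3 - <<'E'
from h import *
t=cv2.imread('pics/top0.png');s=cv2.imread('pics/scene0.png')
for n,i in(('top',t),('scene',s)):
    for c in R:
        for b in blobs(i,c): print(n,c,*b,plane(n,b[0],.011).round(4))
# bare, in region
for n,i,(x,y) in(('top',t,(259,190)),('scene',s,(281,240))):
    w=i[y-12:y+13,x-12:x+13]; m=cv2.inRange(cv2.cvtColor(w,cv2.COLOR_BGR2HSV),(0,0,165),(30,255,255))
    M=cv2.moments(m,True);u=(x-12+M['m10']/M['m00'],y-12+M['m01']/M['m00']);print(n,'bare',np.round(u,1),M['m00'],plane(n,u,.011).round(4))
# tray white inside
hsv=cv2.cvtColor(t,cv2.COLOR_BGR2HSV);m=cv2.inRange(hsv,(0,0,165),(180,70,255));m[:,:325]=0;m[:,395:]=0;m[:170]=0
c=max(cv2.findContours(m,0,2)[0],key=cv2.contourArea);r=cv2.minAreaRect(c);print(r)
for p in cv2.approxPolyDP(c,5,True)[:,0]: print(p,plane('top',p,0).round(4))
a=cv2.resize(t[170:290,180:400],None,fx=3.5,fy=3.5,interpolation=cv2.INTER_CUBIC);cv2.imwrite('pics/crop.png',a)
E
```

```text
top green [244.5 229.4] 90 [10 11] [0.5473 0.1184 0.011 ]
top green [200.6 234.2] 93 [11 11] [0.5364 0.2365 0.011 ]
top green [286.2 266.3] 91 [11 11] [0.4465 0.008  0.011 ]
top orange [424.9 186.2] 63 [19 16] [ 0.6573 -0.3775  0.011 ]
top orange [253.  255.2] 83 [11 12] [0.4777 0.0964 0.011 ]
top purple [221.5 262. ] 111 [12 11] [0.4612 0.1807 0.011 ]
scene green [46.9  3.7] 91 [33 10] [ 0.2884 -1.094   0.011 ]
scene green [ 16.8 129.9] 187 [26 18] [ 0.7398 -0.6912  0.011 ]
scene green [299.1 161.6] 33 [8 7] [0.4414 0.0073 0.011 ]
scene green [319.  210.2] 57 [11  9] [0.5427 0.1182 0.011 ]
scene green [367.8 230.2] 63 [11  9] [0.5323 0.2373 0.011 ]
scene purple [359. 197.] 124 [13 12] [0.4606 0.1823 0.011 ]
top bare [259. 190.] 581.0 [0.6541 0.0776 0.011 ]
scene bare [280.5 237.2] 55.0 [0.6498 0.0781 0.011 ]
((356.9394836425781, 216.07460021972656), (40.31634521484375, 65.105712890625), 2.2025980949401855)
[339 183] [ 0.6718 -0.1433  0.    ]
[336 247] [ 0.4958 -0.1289  0.    ]
[375 249] [ 0.4885 -0.235   0.    ]
[377 185] [ 0.6645 -0.2484  0.    ]
```

View pics/crop.png

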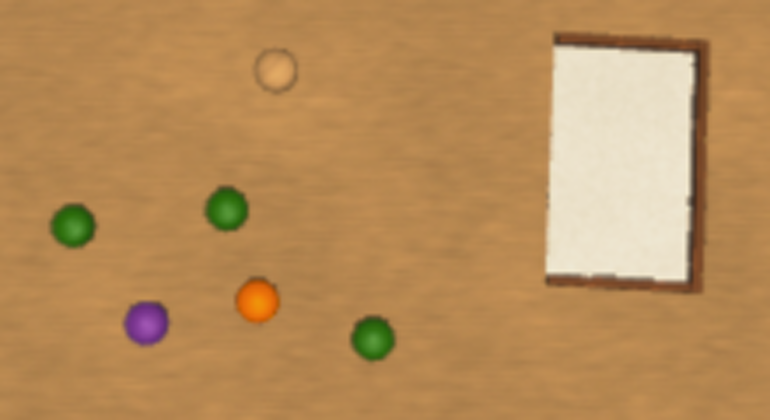

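The crop confirms the green feet at (73,226), (227,208) and (373,338), clearly different from the bare, orange and purple ones. The tray opens to the left. Next I'll check heights by triangulating the two views, and how much room the gripper body has next to the cup and jar.

Run:
```python
from h import *
for a,b in(((244.5,229.4),(319,210.2)),((200.6,234.2),(367.8,230.2)),((286.2,266.3),(299.1,161.6))): p,e=tri(a,b);print(p.round(4),round(e,4))
for a,b in(((273.5,140),(232,256)),((341,138),(160,221)),((105,209),(478,248))): p,e=tri(a,b);print('top-of',p.round(3),round(e,3), 'plane',plane('top',a,.085).round(3),plane('scene',b,.085).round(3))
# tray corners, scene
s=cv2.imread('pics/scene0.png');m=cv2.inRange(cv2.cvtColor(s,cv2.COLOR_BGR2HSV),(0,0,150),(180,80,255));m[:,:150]=0;m[:,260:]=0;m[:130]=0;m[205:]=0
c=max(cv2.findContours(m,0,2)[0],key=cv2.contourArea)
for p in cv2.approxPolyDP(c,5,True)[:,0]: print(p,plane('scene',p,0).round(4))
```

```text
[0.5466 0.1188 0.0172] 0.0015
[0.5359 0.2367 0.0164] 0.0019
[0.4463 0.0089 0.0174] 0.0014
top-of [0.771 0.039 0.092] 0.004 plane [0.774 0.037 0.085] [0.768 0.038 0.085]
top-of [ 0.778 -0.14   0.077] 0.001 plane [ 0.777 -0.139  0.085] [ 0.78  -0.135  0.085]
top-of [0.586 0.421 0.208] 0.01 plane [0.6   0.468 0.085] [0.5   0.445 0.085]
[214 139] [ 0.4848 -0.2289  0.    ]
[168 180] [ 0.6532 -0.2461  0.    ]
[198 203] [ 0.6686 -0.1408  0.    ]
[243 157] [ 0.4957 -0.1281  0.    ]
```

Heights come out at about 17 mm for the blob of the upper surface, which fits a 20 mm button. The two views agree to 2 mm. The cup at (0.778, -0.138) and the jar at (0.772, 0.039) mean I should keep the TCP at x ≲ 0.61. 

Plan, feet to targets:
- (0.547, 0.118) → (0.608, -0.195)
- (0.536, 0.237) → (0.57, -0.19)
- (0.4465, 0.008) → (0.53, -0.19)

First I'll close the fingers and move above the start behind the middle foot.

```bash
python3 -m jog '[[27,-40,0,0,0,-0.1],[27,-40,0,0,0,-0.1],[27,-40,0,0,0,-0.1],[27,-40,0,0,0,-0.1],[27,-40,0,0,0,-0.1],[27,-40,0,0,0,-0.1],[27,-40,0,0,0,-0.1],[27,-40,0,0,0,-0.1],[27,-40,0,0,0,-0.1],[27,-40,0,0,0,-0.1],[27,-40,0,0,0,-0.06],[27,-40,0,0,0,0]]' 0
```

```text
t: 1.3
eef_pos: [0.5355, 0.1452, 0.2205]
ee_rot: [-3.14, -0.008, -2.981]
force: [0.6, 1.0, 0.5]
width: 0.0011
```

```bash
python3 -m jog '[[1,12,0,0,0.008,0.02],[1,8,0,0,0,0.01],[0,0,-40,0,0,0],[0,0,-40,0,0,0],[0,0,-40,0,0,0],[0,0,-20,0,0,0],[0,0,0,0,0,0]]'
python3 - <<'E'
from h import *
cv2.imwrite('pics/w1.png',eyes.grab_frame('top'))
E
```

```text
t: 2.0
eef_pos: [0.5383, 0.164, 0.0761]
ee_rot: [-3.141, -0.014, -2.954]
force: [-0.2, -0.7, 0.2]
width: 0.0003
```

```bash
python3 -m jog '[[0,0,-30,0,-0.014,0],[0,0,-24,0,0,0],[0,0,-9,0,0,0],[0,0,-4,0,0,0],[0,0,0,0,0,0]]'
```

```text
t: 2.55
eef_pos: [0.5431, 0.1708, 0.0165]
ee_rot: [3.141, 0.013, -2.946]
force: [0.0, 0.2, -0.0]
width: 0.0007
```

```bash
python3 -m jog '[[-6,0,-5,0,0.006,0],[0,0,-2,0,0,0],[0,0,0,0,0,0]]'
```

```text
t: 2.85
eef_pos: [0.5383, 0.1722, 0.0121]
ee_rot: [3.137, 0.011, -2.946]
force: [0.1, 0.8, 0.3]
width: 0.0005
```

```bash
python3 -m jog '[[1,-8,-4,0,0.006,0],[2,-10,0,0,0,0],[2,-10,0,0,0,0],[4,-20,0,0,0,0],[4,-20,0,0,0,0],[4,-20,0,0,0,0],[4,-20,0,0,0,0],[4,-20,0,0,0,0]]'
```

```text
t: 3.65
eef_pos: [0.5649, 0.0362, 0.0087]
ee_rot: [3.136, 0.006, -2.945]
force: [0.0, 0.1, -0.7]
width: 0.0005
```

```bash
python3 -m jog '[[4,-20,0,0,0,0],[4,-20,0,0,0,0],[4,-20,0,0,0,0],[4,-20,0,0,0,0]]'
python3 - <<'E'
from h import *
i=eyes.grab_frame('top');cv2.imwrite('pics/t2.png',i)
for b in blobs(i,'green'): print(*b,plane('top',b[0],.011).round(4))
i=eyes.grab_frame('scene')
cv2.imwrite('pics/s2.png',i)
for b in blobs(i,'green'): print(*b,plane('scene',b[0],.016).round(4))
E
```

```text
t: 4.05
eef_pos: [0.5807, -0.0515, 0.0087]
ee_rot: [3.136, 0.006, -2.948]
force: [1.1, 0.4, -0.2]
width: 0.0004
[286.2 266.3] 92 [11 11] [0.4465 0.008  0.011 ]
[46.4  3.9] 88 [33 10] [ 0.2947 -1.0856  0.016 ]
[ 16.8 129.9] 187 [26 18] [ 0.7415 -0.6849  0.016 ]
[299.1 162.2] 77 [11  9] [0.4467 0.01   0.016 ]
[367.6 230.4] 94 [12 10] [0.536  0.2374 0.016 ]
```

View pics/s2.png

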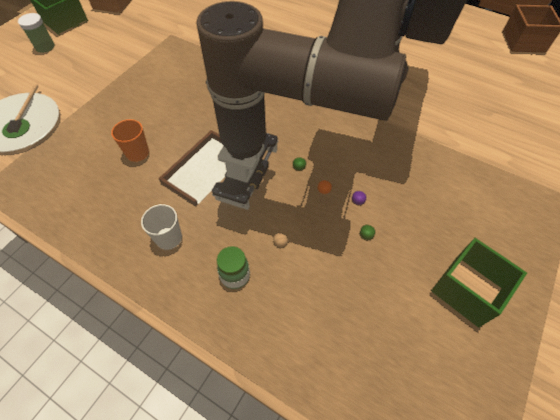

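The scene view shows the foot gone from (319,212), hidden behind the gripper at about (235,195). The body is well clear of the jar (233,270) and cup (163,228). I'll continue and slow down at the end.

```bash
python3 -m jog '[[4,-20,0,0,0,0],[4,-20,0,0,0,0],[4,-20,0,0,0,0],[3,-18,0,0,0,0],[2,-14,0,0,0,0],[1,-9,0,0,0,0],[1,-5,0,0,0,0],[0,0,0,0,0,0]]'
```

```text
t: 4.95
eef_pos: [0.5987, -0.1656, 0.0083]
ee_rot: [3.135, 0.005, -2.953]
force: [0.0, -0.2, -0.3]
width: 0.0004
```

Run:
```python
from h import *
for n in('top','scene','wrist'):
    i=eyes.grab_frame(n);cv2.imwrite(f'pics/{n}3.png',i)
    if n!='wrist':
        for b in blobs(i,'green',12): print(n,*b,plane(n,b[0],.015).round(4))
```

```text
top [200.6 234.2] 92 [11 11] [0.5362 0.2359 0.015 ]
scene [46.9  3.6] 89 [34 10] [ 0.2916 -1.0873  0.015 ]
scene [ 16.9 129.9] 187 [26 18] [ 0.741  -0.6859  0.015 ]
scene [368.  230.2] 78 [11 10] [0.5344 0.2379 0.015 ]
```

View pics/wrist3.png

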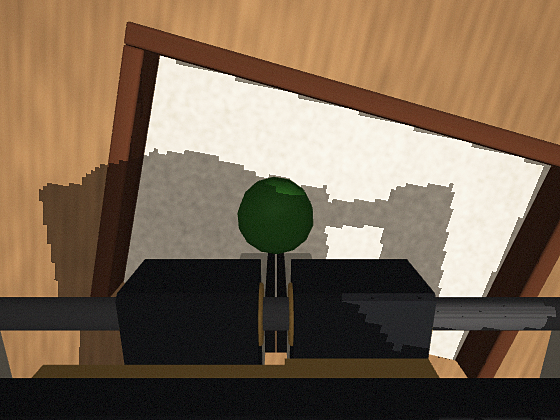

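The wrist view shows the green foot at (276,215), centred in front of the fingers and well inside the white tray floor. Now back off, lift, and go behind the far-left foot.

```bash
python3 -m jog '[[0,15,0,0,0,0],[0,20,10,0,0,0],[-6,30,30,0,0,-0.03],[-8,40,25,0,0,-0.03],[-8,40,0,0,0,-0.03],[-8,40,0,0,0,-0.03],[-8,40,0,0,0,0],[-8,40,0,0,0,0],[-8,40,0,0,0,0],[-6,40,0,0,0,0],[-6,40,0,0,0,0],[-6,40,0,0,0,0]]'; python3 -m jog '[[0,0,0,0,0,0]]'
```

```text
t: 6.3
eef_pos: [0.5173, 0.285, 0.0772]
ee_rot: [3.131, 0.007, -3.073]
force: [1.3, -0.1, 0.0]
width: 0.0005
t: 6.4
eef_pos: [0.5163, 0.2906, 0.0775]
ee_rot: [3.13, 0.009, -3.068]
force: [-1.5, 0.5, 0.1]
width: 0.0005
```

```bash
python3 -m jog '[[12,0,0,0.008,0,-0.01],[5,0,-30,0,0,0],[0,0,-25,0,0,0],[0,0,-8,0,0,0],[0,0,-4,0,0,0],[0,0,0,0,0,0]]'
```

```text
t: 7.0
eef_pos: [0.534, 0.2939, 0.0105]
ee_rot: [3.118, 0.012, -3.074]
force: [-0.2, -0.2, -0.1]
width: 0.0007
```

```bash
python3 -m jog '[[0,-10,-2,-0.015,0,0],[1,-10,0,0,0,0],[1,-10,0,0,0,0],[1,-15,0,0,0,0],[1,-20,0,0,0,0],[1,-20,0,0,0,0],[1,-20,0,0,0,0],[1,-20,0,0,0,0],[1,-20,0,0,0,0],[1,-20,0,0,0,0],[1,-20,0,0,0,0],[1,-15,0,0,0,0]]'
python3 - <<'E'
from h import *
cv2.imwrite('pics/w4.png',cv2.resize(eyes.grab_frame('wrist'),None,fx=.7,fy=.7))
E
```

```text
t: 8.2
eef_pos: [0.5462, 0.0783, 0.015]
ee_rot: [3.129, 0.019, -3.076]
force: [-0.5, 0.1, -0.0]
width: 0.0006
```

View pics/w4.png

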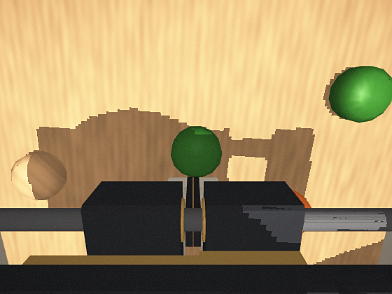

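The foot sits at (196,152), centred on the fingers. The bare foot at (39,175) is clear to the left, and the third green foot is at (362,94). The tip has risen to 15 mm, so I'll lower it as I continue.

```bash
python3 -m jog '[[1,-10,-4,0,0,0],[1,-20,-3,0,0,0],[1,-20,-1,0,0,0],[1,-20,-1,0,0,0],[1,-20,-1,0,0,0],[1,-20,0,0,0,0],[1,-20,0,0,0,0],[1,-20,0,0,0,0],[1,-20,0,0,0,0]]'
```

```text
t: 9.15
eef_pos: [0.5632, -0.0984, 0.0127]
ee_rot: [3.122, 0.043, -3.072]
force: [0.1, 1.2, 0.6]
width: 0.0008
```

```bash
python3 -m jog '[[0,-15,-4,0,0.015,0],[0,-15,-2,0,0.015,0],[0,-12,0,0,0.01,0],[0,-10,0,0,0,0],[0,-6,0,0,0,0],[0,0,0,0,0,0]]'
python3 - <<'E'
from h import *
cv2.imwrite('pics/w5.png',cv2.resize(eyes.grab_frame('wrist'),None,fx=.7,fy=.7))
E
```

```text
t: 9.75
eef_pos: [0.5686, -0.1607, 0.013]
ee_rot: [3.118, 0.018, -3.073]
force: [-0.1, 0.8, 1.6]
width: 0.0008
```

View pics/w5.png

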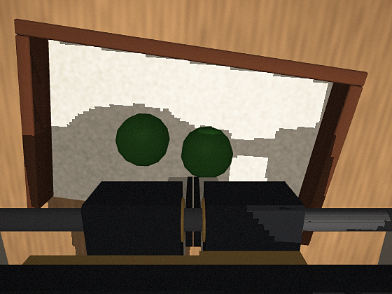

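Both feet are in the tray, at (142,139) and (207,152), with room on the right (-x side). For the third I'll push diagonally to about (0.522, -0.10), then straight in.

```bash
python3 -m jog '[[0,15,0,0,0,0],[0,20,5,-0.01,0.01,0],[-10,25,30,-0.01,0,0],[-20,25,35,0,0,0.1],[-25,30,0,0,0,0.1],[-25,30,0,0,0,0.1],[-25,30,0,0,0,0.1],[-25,30,0,0,0,0.1],[-17,0,0,0,0,0.04],[0,0,0,0,0,0]]'
```

```text
t: 10.8
eef_pos: [0.4102, 0.0574, 0.0813]
ee_rot: [3.139, 0.001, -2.505]
force: [0.2, -0.6, -0.1]
width: 0.0005
```

```bash
python3 -m jog '[[0,0,-30,0,0,-0.02],[0,0,-25,0,0,0],[0,0,-12,0,0,0],[0,0,-5,0,0,0],[0,0,0,0,0,0]]'
python3 - <<'E'
from h import *
cv2.imwrite('pics/w6.png',cv2.resize(eyes.grab_frame('wrist'),None,fx=.7,fy=.7))
E
```

```text
t: 11.3
eef_pos: [0.4111, 0.0607, 0.0081]
ee_rot: [3.139, 0.005, -2.524]
force: [-0.1, -0.4, -0.2]
width: 0.0004
```

```bash
python3 -m jog '[[5,-8,0,0,0,0],[5,-8,0,0,0,0],[6,-8,0,0,0,0],[6,-8,0,0,0,0],[10,-14,0,0,0,0],[10,-14,0,0,0,0],[10,-14,0,0,0,0],[10,-14,0,0,0,0],[10,-14,0,0,0,0],[9,-13,0,0,0,0],[6,-9,0,0,0,0],[0,0,0,0,0,0]]'
python3 - <<'E'
from h import *
cv2.imwrite('pics/w7.png',cv2.resize(eyes.grab_frame('wrist'),None,fx=.7,fy=.7))
E
```

```text
t: 12.55
eef_pos: [0.508, -0.0754, 0.0121]
ee_rot: [3.141, 0.014, -2.528]
force: [-0.2, -0.2, -0.5]
width: 0.0007
```

View pics/w7.png

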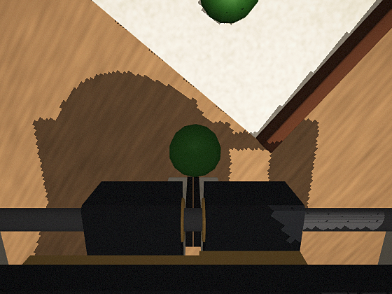

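The foot is at (195,150), centred, just outside the opening, and the tray corner (262,135) is to its right. Back off, square up and push straight in.

```bash
python3 -m jog '[[-7,11,0,0,0,0],[-5,15,0,0,0,0],[4,5,0,0,0,-0.12],[6,0,0,0,0.01,-0.12],[6,0,-1,0,0,-0.12],[6,0,-1,0,0,-0.12],[4,0,-1,0,0,-0.12],[0,0,0,0,0,0]]'
```

```text
t: 13.4
eef_pos: [0.5155, -0.0371, 0.0095]
ee_rot: [3.135, 0.003, 3.135]
force: [-0.7, 0.4, 0.1]
width: 0.0004
```

```bash
python3 -m jog '[[8,-5,-1,0,0,0],[0,-9,0,0,0,0],[0,-9,0,0,0,0],[0,-9,0,0,0,0],[0,-14,0,0,0,0],[0,-16,0,0,0,0],[0,-16,0,0,0,0],[0,-15,0,0,0,0],[0,-12,0,0,0,0],[0,-8,0,0,0,0],[0,-5,0,0,0,0],[0,0,0,0,0,0]]'
python3 - <<'E'
from h import *
cv2.imwrite('pics/w8.png',cv2.resize(eyes.grab_frame('wrist'),None,fx=.7,fy=.7))
E
```

```text
t: 14.6
eef_pos: [0.5204, -0.1649, 0.0087]
ee_rot: [3.135, 0.002, -3.136]
force: [0.1, -0.7, 0.3]
width: 0.0002
```

View pics/w8.png

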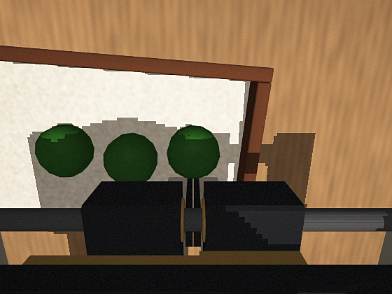

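The wrist view shows all three green feet in the tray, at (65,150), (130,158) and (193,152). Now retreat, lift clear and check from above.

```bash
python3 -m jog '[[0,10,0,0,0,0],[0,20,0,0,0,0],[0,30,20,0,0,0],[-5,35,35,0,0,0],[-5,40,35,0,0,0],[-5,40,35,0,0,0],[0,45,20,0,0,0],[0,45,20,0,0,0],[0,45,0,0,0,0],[0,45,0,0,0,0],[0,45,0,0,0,0],[0,0,0,0,0,0]]'
python3 - <<'E'
from h import *
i=eyes.grab_frame('top');cv2.imwrite('pics/t9.png',i);s=eyes.grab_frame('scene');cv2.imwrite('pics/s9.png',s)
e0,e1=np.array([.672,-.141]),np.array([.496,-.129])
ax=np.array([-.07,-.9975]);ay=np.array([.9975,-.07]);c=(e0+e1)/2+.055*ax
for n,k in(('top',i),('scene',s)):
    for b in blobs(k,'green',12):
        p=plane(n,b[0],.013);print(n,*b,p.round(4),'tray',((p[:2]-c)@ax).round(3),((p[:2]-c)@ay).round(3))
t0,s0=cv2.imread('pics/top0.png'),cv2.imread('pics/scene0.png')
for nm,a,b,boxes in(('top',t0,i,((245,120,40,50),(320,115,45,50),(250,180,20,20),(70,198,75,65))),('scene',s0,s,((210,242,45,50),(138,200,50,55),(270,230,22,20),(430,235,100,95)))):
    for x,y,w,h in boxes: print(nm,(x,y),'px changed>40:',int((cv2.absdiff(a,b)[y:y+h,x:x+w].max(2)>40).sum()))
E
```

```text
t: 15.85
eef_pos: [0.4976, 0.2518, 0.174]
ee_rot: [3.128, 0.003, -3.128]
force: [-0.5, -0.8, -0.3]
width: 0.0002
top [358.2 206.7] 96 [11 11] [ 0.6035 -0.1913  0.013 ] tray -0.0 0.023
top [356.9 222.3] 93 [11 11] [ 0.5611 -0.1861  0.013 ] tray -0.002 -0.019
top [359.4 237.4] 95 [12 10] [ 0.5201 -0.1912  0.013 ] tray 0.006 -0.06
scene [47.1  3.6] 92 [34 10] [ 0.2894 -1.0903  0.013 ] tray 0.919 -0.227
scene [ 16.8 129.9] 188 [26 18] [ 0.7405 -0.6887  0.013 ] tray 0.486 0.195
scene [217.3 149.3] 54 [10  8] [ 0.5173 -0.1921  0.013 ] tray 0.007 -0.063
scene [209.2 161. ] 61 [11  8] [ 0.5591 -0.1869  0.013 ] tray -0.001 -0.021
scene [197.  171.5] 67 [11  8] [ 0.6015 -0.1928  0.013 ] tray 0.001 0.021
top (245, 120) px changed>40: 0
top (320, 115) px changed>40: 0
top (250, 180) px changed>40: 0
top (70, 198) px changed>40: 2397
scene (210, 242) px changed>40: 0
scene (138, 200) px changed>40: 0
scene (270, 230) px changed>40: 0
scene (430, 235) px changed>40: 607
```

View pics/t9.png

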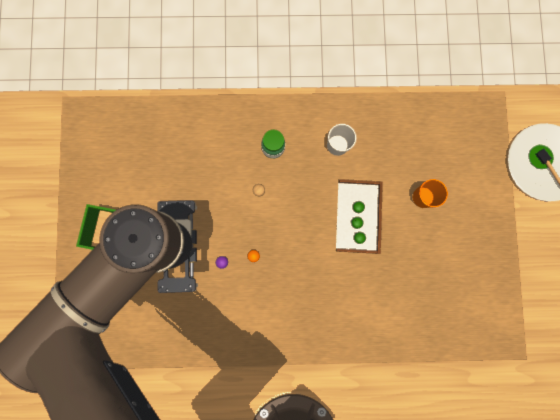

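The top view shows the three green feet in the tray at (359,207), (357,222) and (360,238). The bare foot, jar and cup are pixel-identical to the start. The drawer is partly hidden by the arm, so I'll compare its visible edge and then hand in.

Run:
```python
from h import *
from station import workorder
d=cv2.absdiff(cv2.imread('pics/top0.png'),cv2.imread('pics/t9.png')).max(2)[200:255,70:96];print('top drawer left strip',int((d>40).sum()))
d=cv2.absdiff(cv2.imread('pics/scene0.png'),cv2.imread('pics/s9.png')).max(2)[235:330,430:530];ys,xs=np.where(d>40);print('scene diff box',xs.min()+430,xs.max()+430,ys.min()+235,ys.max()+235)
d=d[60:];print('scene lower drawer part',int((d>40).sum()))
print(workorder.job_done())
```

```text
top drawer left strip 35
scene diff box 430 481 235 254
scene lower drawer part 0
the job is handed in; nothing more can be done
None
```

I swept all three green feet into the tray with the closed fingers, one at a time, and handed the job in at about 16 s of the allowed 67 s. The hand-in gives no verdict.

- **Feet:** The last pictures from both cameras put them at tray x of about 0, -2 and +6 mm (allowed -41 to +55). Tray y is about +23, -19 and -60 mm (allowed ±90). The two views agree to within about 3 mm.
- **Bare foot, jar and cup:** No pixels had changed from the first pictures in either camera.
- **Drawer:** This check was only partial, because the arm covered part of the drawer in the last pictures. In the scene view its lower part is unchanged, and the differences at its top edge look like the arm or its shadow. In the top view, 35 pixels changed in the visible left strip, which I also put down to shadow. The fingers were never low near it.
- **Robot:** The arm finished clear of everything, with the tool about 170 mm up. The fingertips rose to 15 mm, against the planned 8, for part of the second sweep; that foot still slid in normally.

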